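Stow the glaze jar and click the kit case shut

TASK

Put the short glaze jar that stands outside into the empty well of the open glaze kit case, seated upright, then close the case's lid and press its free edge down until the spring catch clicks and holds it shut by itself. Press slowly and gently, by feel: the plastic lid must never be pressed with more than 35 N. Leave the other jars and pots where they are.

Things in the scene. Friction and masses are not known exactly. Their poses are not given: they have to be found in the camera images.
- case: Grey plastic kit case, fixed. Base 150 mm deep (own x), 250 wide (own y), 28 high; origin: centre of its underside, z up. Front (own -x) faces the robot, hinge along the rear. In its top, at own x = -30 mm, y = -76, 0, +76 mm, three square wells 46 mm wide, 8 mm deep, floors at z = 20 mm; the one at y = +76 is empty. Lid shut: 78 mm high in all.
- well (a point): Centre of the floor of the empty well: own x = -30, y = +76, z = 20 mm of the case, whose axes it shares. The neighbouring well, 76 mm away along y, holds a jar.
- catch (a point): Nose of the sprung roller-nosed catch bolt on the case's middle, own x = -76, z = 42 mm at its nominal setting; its height is adjustable and really lies 3 mm lower to 11 mm higher (this point does not follow that). It sits in a steel block 34 mm wide, 52 mm high, at own x = -102 to -86 mm. A steel rib on the lid's front must be forced down past the bolt.
- jar_center (a point): Centre (half-way up) of the short glaze jar to be stowed: white upright cylinder with a black cap, 40 mm in diameter, 50 mm high, 55 to 130 g. It stands on the table outside the case. Seated in the well it shows 42 mm above the case's top.
- lid_hinge (a point): Middle of the lid's hinge line: own x = +75, y = 0, z = 30 mm of the case; the line runs along the case's y. Lid: a domed cover 150 mm long from hinge to free edge, 250 wide, 48 deep from rim to top. A spring in the hinge lifts the lid again to about 0.7 rad if it is pressed shut but not caught.
- lid_edge (a point): The place to press: on the outside of the lid's top, 10 mm from its free edge, mid-width. In the lid's frame at the hinge (shut: x to the rear, z up) at x = -140, z = +48 mm; shut, it is 78 mm above the table. 8 to 13 N straight down here forces the lid past the catch (twice that at mid-lid); then it snaps down 2 mm onto pads, hard stops.
- lid (a joint): Lid angle, rad: 0 = level, shut; 1.4 to 1.7 at the start (stands open, outside facing away from the robot); open stop 1.75. Turns about the case's +y. Friction holds it open; 3 N at the edge swings it. Meets the catch at 0.025 to 0.13. The catch and its pads are set 3 mm low to 11 mm high, unmeasured, so the caught lid rests anywhere from -0.03 to 0.08: feel for it.
- tall_jar_center (a point): Centre (half-way up) of a taller jar, same look and diameter, 85 mm high, which does not fit under the lid; not to be moved. It and the short jar may change places.
- kept_a_center (a point): Centre of the short jar (40 mm diameter, 50 mm high) seated in the middle well; stays there.
- kept_b_center (a point): Centre of the short jar (40 mm diameter, 50 mm high) seated in the well at own y = -76 mm; stays there.
- pinch_pot: Bystander: terracotta bowl, 84 mm across, 55 mm high; origin at the centre of its foot.
- cup_pot: Bystander: blue cup-shaped pot, 84 mm across, 75 mm high; origin at the centre of its foot.
- vase: Bystander: small blue vase, 84 mm across, 85 mm high; origin at the centre of its foot.
- palette: Bystander: white four-well palette, 100 by 130 by 24 mm; origin at the centre of its underside.
- brush: Bystander: glaze brush lying on the table; origin under its middle, lying along its own x.
- jar: The same short jar as jar_center; origin at the centre of its underside.
There are look-alikes about, which are no part of the job. What is shaped like the jar but blue is not meant.

How it is judged:
On the way, in this order (a step that is already met when the one before it is completed fails the run):
1. the short jar stands seated in the empty well, let go, while the lid is open (horizontal distance between jar_center and well below 0.008 m and z of jar_center in the frame of case between 0.04 and 0.05 m and angle between jar_center's own z axis and vertical below 0.12 rad and contact force between jar and the fingers below 0.05 N and contact force between jar and the arm below 0.05 N and value of joint lid above 0.8 rad), for 0.2 s.
2. the lid is caught shut by its spring catch, with nothing pressing on it (value of joint lid below 0.1 rad and velocity of joint lid between -0.05 and 0.1 rad/s and contact force between lid and the fingers below 0.05 N and contact force between lid and the arm below 0.05 N), for 0.5 s.
At the end, for the whole second after the job is handed in: The short jar stands upright (within 0.12 rad) on the floor of the empty well (axis within 8 mm of the well's centre, its centre 40 to 50 mm above the case's underside), at rest, and the lid is held shut by its catch at less than 0.1 rad, still (horizontal distance between jar_center and well below 0.008 m and z of jar_center in the frame of case between 0.04 and 0.05 m and angle between jar_center's own z axis and vertical below 0.12 rad and value of joint lid below 0.1 rad and velocity of joint lid between -0.05 and 0.1 rad/s and linear speed of jar below 0.02 m/s); the robot touches nothing.
It fails at once if the lid is pressed with more than 35 N (contact force between lid and the fingers above 35 N or contact force between lid and the arm above 35 N).
It fails at once if another jar or pot, the palette or the brush is moved more than 30 mm (distance of any of tall_jar_center, kept_a_center, kept_b_center, pinch_pot, cup_pot, vase, palette, brush from where it was at the start of the episode above 0.03 m).
It also fails if it takes over 58 s, if anything falls off the work surface, if the arm or the gripper's body presses on something with over 40 N, if the wrist force passes 120 N, or if a joint passes its speed limit or range.

ROBOT

A 6-joint arm with a two-finger parallel gripper is mounted at the origin on the work surface. World frame = base frame: x ahead of the robot, y to its left, z up, the work surface at z = 0. Lengths are in m, angles in rad, forces in N, time in s.
With the tool pointing down it reaches from about 0.25 to 0.775 m from the base axis. Payload 4 kg.
Tool frame: the origin (TCP) lies between the finger pads; the fingertips stand 14 mm ahead of it and the grasp point (between the pads) lies 5 mm behind it (robot.nose_length is the distance from the TCP to the fingertips, in m); z points along the fingers, y is the direction in which the jaws open and shut (so a half turn about z gives the same grasp; the last joint's range is limited). The gripper opens to 94 mm and grips with 3 to 60 N. Pads are 16 mm wide; open, the fingers measure 119 mm over their backs; the gripper's body (75 mm by 177 mm) begins 78 mm behind the grasp point.
Start: joints at [1.018, 0.087, 1.371, -0, 1.684, -0.103], TCP at [0.239, 0.495, 0.195] pointing down, gripper open.
Joint ranges: [-3.1, 3.1], [-0.76, 2.03], [0.27, 2.55], [-1.08, 4.22], [0.17, 2.65], [-2.57, 2.57]. Speed limits (rad/s): [2.79, 2.79, 3.14, 3.14, 3.14, 3.14].

INTERFACE

Orientations are given as [roll, pitch, yaw] about the fixed x, y, z axes, in that order (R = Rz(yaw) Ry(pitch) Rx(roll)).
In Python, from bench import robot, eyes, finder gives the robot as it stands.
- The arm moves only by the tool play_rows, never from a script. Its argument "rows" is a list of rows, each an object with "linear": the shift along the tool's x, y, z in cm, a list of three; "spin": the turn about the tool's z in degrees. A call has 1 to 12 rows; each row shifts and turns the commanded pose from where the row before left it, along the tool's axes as they then stand; what a row does not reach is not made up. A row lasts 1/12 s, in which the tool goes at most 41.7 mm and 7.16 degrees, less where a joint would pass 70% of its speed; a pose out of reach is approached as far as the arm can. A call with a gripper value outside its range is refused whole. "claw" is the finger opening in cm, from 0 to 9.4, set as the call begins (left out, the last holds). The fingers move at their own pace and stop on an object; the grip force is fixed at half the most. Time passes only in rows, so rows that do not move let the fingers close. It gives the time, the measured TCP pose, the force and the opening at its end, in the units of the state.
- robot.get_obs(): the state, without advancing time (a new reading comes with each control period).
- eyes.snapshot(name): name is "scene" or "top" or "wrist"; returns a dict with "frame" (480x640x3 uint8, red, green, blue), "fx", "fy", "cx", "cy" (pixels), "rvec" (rotation vector, rad) and "tvec" (3), from world to camera coordinates, as OpenCV has them; the wrist camera has in their place "mount" (4x4, takes a point from camera to tool coordinates, whose origin is the TCP and whose axes are the flange's). Camera axes: x right, y down, z forward; pixel columns grow to the right and rows downward; lengths in m; the calibration is good to about 2 mm. A picture is of the moment at which its call begins: read the wrist's pose just before it. There is no depth.
- robot.close_job(): hands the job in, once; it reports no verdict.
Trained networks look in a picture, given as the dict that the camera call returned (one of the last four; its "shot" number tells which), for a name from the list of things; names that differ only in an ending like _2 or _b are one class to them, and where a whole thing is asked for, a point or a joint stands for the part that bears it (a point fixed in the world has none). Each returns a list of dicts, best first, with "conf" (0 to 1); they miss things now and then, are a little off and sometimes report something else, mostly with a low value. They report only what shows in the picture. A call takes as long as a camera call. They do not tell look-alikes from the thing itself.
- finder.silhouettes(picture, name): "pixels" (480x640 bool, what is visible of it) and "box" ([centre column, centre row, width, height] in pixels, round what is visible of it).
The state is a dict: "time": time; "joint_positions": joint angles; "qvel": joint speeds; "joint_torque": joint torques, N m; "tool_pos": TCP position; "ee_rot": TCP orientation; "wrist_force": force on the tool from outside, world axes, zero at the start; "wrist_torque": the same for the moment, N m; "width": finger opening in m.
Only numpy, scipy, OpenCV 4.12 (cv2) and the standard library are available. Lean on these libraries where they do the work, as an engineer would, in place of code of your own. Each camera call takes 0.05 s, during which the arm holds its last target. There are 200 camera calls.

## Working session

There is one attempt and no reset: what is moved stays moved. The work goes in short steps, Python scripts to look and compute and a tool call to move; the robot and the scene stay as the last step left them, time stands still between calls to the robot, and variables do not carry over. Pictures are saved under pics/ and viewed, about 8 in all and at most 12, crops included, and the job is handed in when it is done.

Besides the shell and the picture viewer there is one more tool, called after "Emit:" by a JSON object that holds its "name" and its "arguments". play_rows: Moves the arm, as the interface text tells. Its arguments: {"type":"object","properties":{"rows":{"type":"array"},"claw":{"type":"number"}},"required":["rows"]}

```bash
ls; mkdir -p pics; cat > h.py <<'E'
import numpy as np, cv2
from scipy.spatial.transform import Rotation as R
from bench import robot, eyes, finder
def P(s,obs=None):
    """world->cam R,t,K"""
    K=np.array([[s['fx'],0,s['cx']],[0,s['fy'],s['cy']],[0,0,1.]])
    if 'mount' in s:
        T=np.eye(4);T[:3,:3]=R.from_euler('xyz',obs['ee_rot']).as_matrix();T[:3,3]=obs['tool_pos']
        W=np.linalg.inv(T@np.array(s['mount']));return K,W[:3,:3],W[:3,3]
    return K,cv2.Rodrigues(np.array(s['rvec'],float))[0],np.array(s['tvec'],float).ravel()
def proj(c,X):
    K,r,t=c;x=(K@(r@np.atleast_2d(X).T+t[:,None])).T;return x[:,:2]/x[:,2:]
def onz(c,uv,z):
    K,r,t=c;d=r.T@np.linalg.inv(K)@np.array([uv[0],uv[1],1.]);o=-r.T@t;return o+d*(z-o[2])/d[2]
def ray(c,uv):
    K,r,t=c;d=r.T@np.linalg.inv(K)@np.array([uv[0],uv[1],1.]);return -r.T@t,d/np.linalg.norm(d)
def tri(rays):
    A=0;b=0
    for o,d in rays:
        M=np.eye(3)-np.outer(d,d);A=A+M;b=b+M@o
    return np.linalg.solve(A,b)
def save(s,n): cv2.imwrite('pics/'+n,s['frame'][:,:,::-1])
E
python3 - <<'E'
from h import *
o=robot.get_obs();print({k:np.round(v,3) for k,v in o.items()})
for n in ['scene','top','wrist']:
    s=eyes.snapshot(n);save(s,n+'.png');c=P(s,o);print(n,'campos',-c[1].T@c[2])
    for k in ['jar','tall_jar_center','case','lid','kept_a_center','palette','pinch_pot','cup_pot','vase','brush']:
        for f in finder.silhouettes(s,k)[:4]: print(k,round(f['conf'],2),np.round(f['box']),np.round(onz(c,f['box'][:2],.03),3))
E
```

```text
pics
{'time': np.float64(0.0), 'joint_positions': array([ 1.018,  0.088,  1.372,  0.   ,  1.684, -0.103]), 'qvel': array([-0.001, -0.001, -0.001, -0.   , -0.001,  0.   ]), 'joint_torque': array([-2.0000e-03, -3.4017e+01, -3.0242e+01,  7.2000e-02,  3.3000e-02,
       -0.0000e+00]), 'tool_pos': array([0.239, 0.495, 0.193]), 'ee_rot': array([-3.139, -0.   ,  2.692]), 'wrist_force': array([-0.381, -0.311, -0.3  ]), 'wrist_torque': array([ 0.009,  0.015, -0.04 ]), 'width': np.float64(0.094)}
scene campos [1.5951108  0.520046   0.95558794]
jar 0.83 [232. 204.  21.  20.] [ 0.485 -0.26   0.03 ]
jar 0.5 [198. 202.  16.  20.] [ 0.515 -0.351  0.03 ]
tall_jar_center 0.91 [220. 224.  19.  28.] [ 0.574 -0.243  0.03 ]
tall_jar_center 0.26 [175. 266.  32.  34.] [ 0.762 -0.252  0.03 ]
case 0.7 [313. 239. 134. 101.] [0.537 0.006 0.03 ]
case 0.5 [296. 240. 103.  99.] [ 0.558 -0.033  0.03 ]
lid 0.57 [298. 242. 108. 102.] [ 0.561 -0.024  0.03 ]
lid 0.31 [304. 325.  65.  41.] [0.811 0.111 0.03 ]
palette 0.84 [303. 326.  63.  44.] [0.812 0.11  0.03 ]
pinch_pot 0.7 [176. 263.  37.  34.] [ 0.752 -0.254  0.03
[... 575 characters left out ...]
145.  61.] [0.653 0.009 0.03 ]
kept_a_center 0.75 [311. 283.  21.  18.] [0.507 0.035 0.03 ]
palette 0.64 [274. 157.  70.  60.] [0.792 0.093 0.03 ]
palette 0.27 [432. 155.  42.  40.] [ 0.763 -0.253  0.03 ]
pinch_pot 0.89 [431. 156.  38.  37.] [ 0.762 -0.25   0.03 ]
pinch_pot 0.25 [460. 283.  28.  20.] [ 0.479 -0.272  0.03 ]
cup_pot 0.92 [136. 313.  49.  39.] [0.478 0.397 0.03 ]
vase 0.73 [133. 238.  43.  42.] [0.635 0.402 0.03 ]
brush 0.97 [408. 334.  97.  41.] [ 0.386 -0.15   0.03 ]
brush 0.57 [136. 311.  52.  40.] [0.482 0.397 0.03 ]
wrist campos [0.17317931 0.52605297 0.38281567]
pinch_pot 0.37 [318. 424.  66.  43.] [0.456 0.398 0.03 ]
cup_pot 0.82 [320. 425.  68.  46.] [0.459 0.399 0.03 ]
```

```bash
python3 -c "
import cv2,numpy as np
a=[cv2.imread('pics/%s.png'%n) for n in ('scene','top')]
cv2.imwrite('pics/both.png',cv2.resize(np.vstack(a),(400,600)))"
```

```text
(no output)
```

View pics/scene.png

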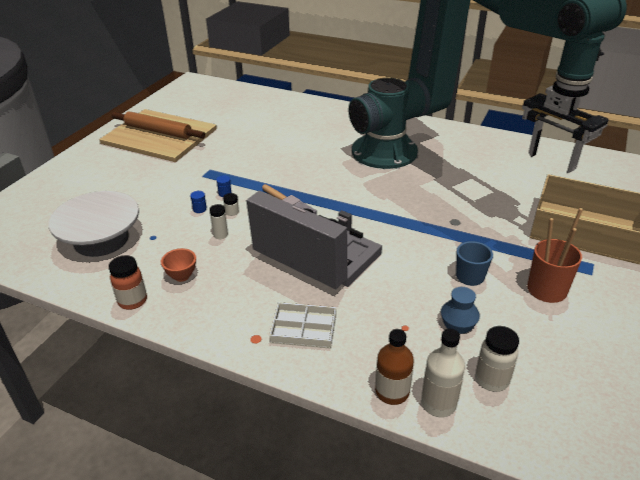

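View pics/top.png

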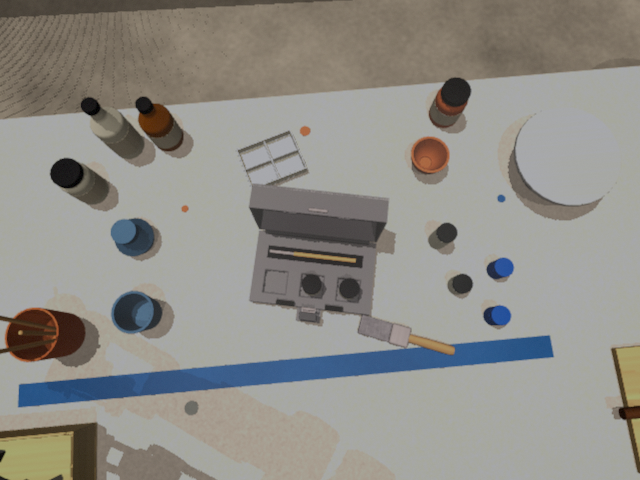

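The scene view shows the short white jar at (231,204), the tall one at (219,222) and blue look-alikes at (198,202) and (223,186). In the top view the empty well is at about (276,282), the catch at (310,315), and the short jar's cap at (462,284).

```bash
python3 - <<'E'
from h import *
from scipy.optimize import least_squares
th=np.linspace(0,2*np.pi,60)
def cyl(x,y,h,r=.02): return np.array([[x+r*np.cos(t),y+r*np.sin(t),z] for z in (0,h) for t in th])
obs=[]
for n in ['scene','top']:
    s=eyes.snapshot(n);c=P(s)
    for k,want in (('jar',(.48,-.27)),('tall_jar_center',(.58,-.25))):
        f=min(finder.silhouettes(s,k),key=lambda f:np.linalg.norm(onz(c,f['box'][:2],.03)[:2]-want))
        obs.append((k,c,np.array(f['box'])))
    if n=='top': im=s['frame']
for k in('jar','tall_jar_center'):
    def fun(p):
        r=[]
        for kk,c,b in obs:
            if kk==k:
                q=proj(c,cyl(*p));lo,hi=q.min(0),q.max(0);r+=list(np.r_[(lo+hi)/2-b[:2],hi-lo-b[2:]])
        return np.array(r)
    s=least_squares(fun,[.5,-.26,.06]);print(k,s.x,np.round(s.fun,1))
cv2.imwrite('pics/crop.png',cv2.resize(im[180:330,240:400,::-1],None,fx=4,fy=4,interpolation=cv2.INTER_CUBIC))
E
```

```text
jar [ 0.47868198 -0.27008309  0.03590146] [-2.   0.7 -2.2  0.6 -1.2  1.2  2.  -3.3]
tall_jar_center [ 0.57902005 -0.24715801  0.06998438] [-1.2 -0.6 -0.1 -0.5 -1.2  0.1  3.8 -3.8]
```

View pics/crop.png

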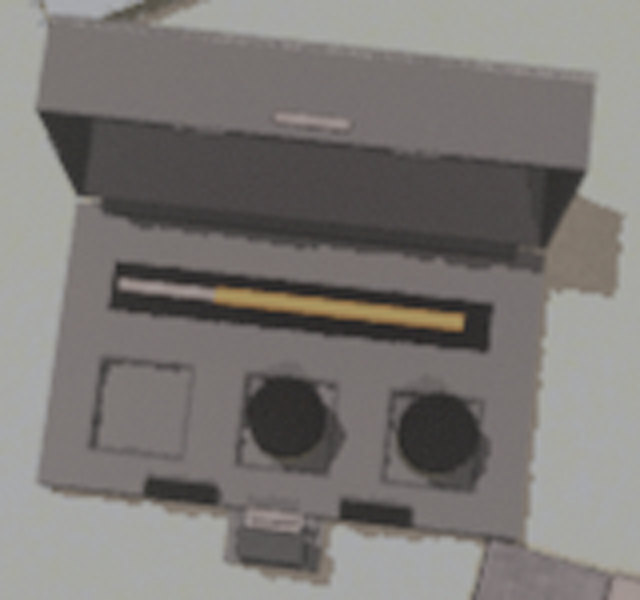

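```bash
python3 - <<'E'
from h import *
from scipy.optimize import least_squares
s=eyes.snapshot('top');c=P(s)
W={76:[(103,358),(193,366),(186,457),(93,450)],0:[(246,372),(338,381),(329,475),(235,466)],-76:[(390,388),(484,398),(477,490),(384,481)]}
L=[(-7,23),(-7,-23),(-53,-23),(-53,23)]
m=[];u=[]
for y,q in W.items():
    for (a,b),p in zip(L,q): m.append((a/1e3,(y+b)/1e3));u.append(((p[0]-1.5)/4+240,(p[1]-1.5)/4+180))
m=np.array(m);u=np.array(u)
def w(p,m,z): C,S=np.cos(p[2]),np.sin(p[2]);return np.c_[p[0]+C*m[:,0]-S*m[:,1],p[1]+S*m[:,0]+C*m[:,1],np.full(len(m),z)]
r=least_squares(lambda p:(proj(c,w(p,m,.028))-u).ravel(),[.54,.02,0]);p=r.x
print('case',p,'deg',np.degrees(p[2]),'res',np.abs(r.fun).max())
np.save('case.npy',p)
for n,q in (('well',(-.03,.076)),('edge',(-.065,0)),('hinge',(.075,0)),('catch',(-.076,0)),('kept_a',(-.03,0))): print(n,w(p,np.array([q]),0)[0,:2])
# lid angle from front view: lid front strip/edge corners (free edge outside top corners) at crop
o=w(p,np.array([[.075,0]]),.03)[0]
ax=np.array([-np.sin(p[2]),np.cos(p[2]),0]);fx=np.array([np.cos(p[2]),np.sin(p[2]),0])
def lidpt(a,x,y,z): # rotate about +y by a
    return o+ax*y+fx*(np.cos(a)*x+np.sin(a)*z)+np.array([0,0,-np.sin(a)*x+np.cos(a)*z])
for a in(1.4,1.5,1.6,1.7):
    print(a,[np.round((proj(c,lidpt(a,-.15,y,z))[0]-[240,180])*4+1.5) for y in(.125,-.125) for z in(0,.048)])
E
```

```text
case [ 0.53181677  0.02909202 -0.19495623] deg -11.170169367060412 res 1.2038260393183577
well [0.51710807 0.109464  ]
edge [0.46804812 0.04168405]
hinge [0.60539598 0.01456275]
catch [0.4572565  0.04381501]
kept_a [0.50238508 0.03490373]
1.4 [array([ 24., 183.]), array([35., 76.]), array([581., 239.]), array([592., 132.])]
1.5 [array([ 28., 150.]), array([41., 46.]), array([584., 206.]), array([593., 101.])]
1.6 [array([ 32., 117.]), array([47., 17.]), array([587., 173.]), array([594.,  72.])]
1.7 [array([37., 86.]), array([53., -9.]), array([589., 142.]), array([595.,  45.])]
```

Emit:
{"name": "play_rows", "arguments": {"rows": [{"linear":[0,0,-0.5],"spin":-7.1},{"linear":[0,0,-0.5],"spin":-7.1},{"linear":[-1,-2,0],"spin":-0.4},{"linear":[-1.9,-3.5,0],"spin":0},{"linear":[-1.9,-3.5,0],"spin":0},{"linear":[-1.9,-3.5,0],"spin":0},{"linear":[-1.9,-3.5,0],"spin":0},{"linear":[-1.9,-3.5,0],"spin":0},{"linear":[-1.9,-3.5,0],"spin":0},{"linear":[-1.9,-3.5,0],"spin":0},{"linear":[-1.9,-3.5,0],"spin":0},{"linear":[-1.9,-3.5,0],"spin":0}], "claw": 6.2}}

```text
time: 3.0
tool_pos: [0.3517, 0.1298, 0.2049]
ee_rot: [3.141, 0.001, 2.947]
wrist_force: [2.0, -0.8, -0.7]
width: 0.062
```

Emit:
{"name": "play_rows", "arguments": {"rows": [{"linear":[-1.9,-3.5,0],"spin":0},{"linear":[-1.9,-3.5,0],"spin":0},{"linear":[-1.9,-3.5,0],"spin":0},{"linear":[-1.9,-3.5,0],"spin":0},{"linear":[-1.9,-3.5,0],"spin":0},{"linear":[-1.9,-3.5,0],"spin":0},{"linear":[-1.9,-3.5,0],"spin":0},{"linear":[-1.9,-3.5,0],"spin":0},{"linear":[-1.9,-3.5,0],"spin":0},{"linear":[-1.5,-1.8,0],"spin":0},{"linear":[0,0,0],"spin":0},{"linear":[0,0,0],"spin":0}]}}

```text
time: 4.0
tool_pos: [0.4695, -0.2319, 0.2038]
ee_rot: [3.14, -0.002, 2.945]
wrist_force: [-0.7, 0.3, -0.0]
width: 0.0623
```

```bash
python3 - <<'E'
from h import *
o=robot.get_obs();s=eyes.snapshot('wrist');save(s,'w1.png');c=P(s,o)
print(o['time'],np.round(o['tool_pos'],4),np.degrees(o['ee_rot']),o['wrist_force'])
for k in('jar','tall_jar_center'):
    for f in finder.silhouettes(s,k): print(k,f['conf'],f['box'],onz(c,f['box'][:2],.03))
print(proj(c,[[.479,-.27,0],[.479,-.27,.05]]))
E
```

```text
4.0 [ 0.4695 -0.2319  0.2038] [ 1.79934460e+02 -9.10463548e-02  1.68718152e+02] [-0.66933222  0.34972527 -0.0484349 ]
jar 0.93 [197.2, 270.6, 51.5, 52.5] [ 0.50358484 -0.35883553  0.03      ]
jar 0.88 [194.9, 174.2, 51.5, 44.7] [ 0.40797247 -0.33443786  0.03      ]
jar 0.73 [271.9, 233.3, 38.4, 47.6] [ 0.47985665 -0.27446007  0.03      ]
tall_jar_center 0.85 [319.6, 325.6, 46.3, 70.6] [ 0.58963615 -0.24668893  0.03      ]
[[278.5140038  225.0252087 ]
 [274.17545959 236.66924286]]
```

View pics/w1.png

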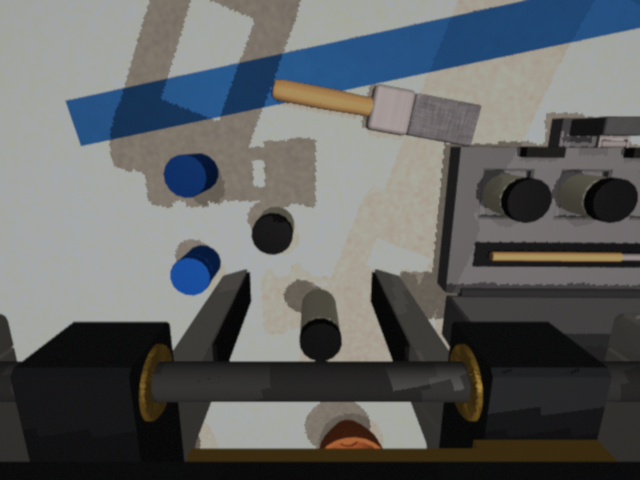

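The wrist view shows the short jar's cap at (272,233), the tall jar at (320,340) between the fingers, and the kept jars' caps at (526,200) and (610,200).

```bash
cat >> h.py <<'E'
def cap(s,uv,r=28,thr=45):
    """centre of the dark blob nearest uv (cap top)"""
    m=(s['frame'].max(2)<thr).astype(np.uint8);n,l,st,ce=cv2.connectedComponentsWithStats(m)
    i=[j for j in range(1,n) if st[j,4]>60 and st[j,4]<4000]
    j=min(i,key=lambda j:np.linalg.norm(ce[j]-uv));return ce[j],st[j]
E
python3 - <<'E'
from h import *
o=robot.get_obs();s=eyes.snapshot('wrist');c=P(s,o);t=eyes.snapshot('top');ct=P(t)
for n,u,v in(('short',(272,233),(462,284)),('tall',(320,340),(447,232)),('kept_a',(610,200),(312,284)),('kept_b',(526,200),(349,288))):
    a,sa=cap(s,u);b,sb=cap(t,v);X=tri([ray(c,a),ray(ct,b)])
    print(n,a,sa[2:],b,sb[2:],'tri',np.round(X,4),'w@.05',np.round(onz(c,a,.05),4),'t@.05',np.round(onz(ct,b,.05),4))
E
```

```text
short [270.3784 232.6464] [  40   40 1250] [555.05197133 283.82795699] [ 32  31 558] tri [ 0.4068 -0.2169  0.4743] w@.05 [ 0.475  -0.2711  0.05  ] t@.05 [ 0.4587 -0.4561  0.05  ]
tall [270.3784 232.6464] [  40   40 1250] [555.05197133 283.82795699] [ 32  31 558] tri [ 0.4068 -0.2169  0.4743] w@.05 [ 0.475  -0.2711  0.05  ] t@.05 [ 0.4587 -0.4561  0.05  ]
kept_a [607.41626016 200.25799458] [  52   50 1845] [439.83629191 444.33727811] [ 41  78 507] tri [ 0.3335 -0.1484  0.3681] w@.05 [0.5047 0.0437 0.05  ] t@.05 [ 0.1787 -0.1803  0.05  ]
kept_b [523.1522872  199.96467863] [  49   51 1727] [439.83629191 444.33727811] [ 41  78 507] tri [ 0.3321 -0.1539  0.3741] w@.05 [ 0.4894 -0.0333  0.05  ] t@.05 [ 0.1787 -0.1803  0.05  ]
```

Emit:
{"name": "play_rows", "arguments": {"rows": [{"linear":[-0.7,-1.8,1.5],"spin":0},{"linear":[-0.7,-1.9,1.5],"spin":0},{"linear":[0,0,2],"spin":0},{"linear":[0,0,1.5],"spin":0},{"linear":[0,0,0],"spin":0},{"linear":[0,0,0],"spin":0}]}}

```text
time: 4.75
tool_pos: [0.4758, -0.2691, 0.1392]
ee_rot: [3.141, -0.001, 2.948]
wrist_force: [-0.1, -0.3, 0.6]
width: 0.0618
```

```bash
python3 - <<'E'
from h import *
o=robot.get_obs();s=eyes.snapshot('wrist');save(s,'w2.png');c=P(s,o)
o1=dict(ee_rot=np.radians([179.934,-.091,168.718]),tool_pos=[.4695,-.2319,.2038]);c1=P(s,o1)
print(o['time'],o['tool_pos'],np.degrees(o['ee_rot']))
p=proj(c,[[.476,-.271,.05]])[0];print('pred',p)
a,st=cap(s,p);print(a,st)
print('tri',tri([ray(c,a),ray(c1,(270.4,232.6))]), 'at .05',onz(c,a,.05),onz(c,a,.046))
E
```

```text
4.75 [ 0.47575153 -0.26907984  0.13920233] [ 1.79954326e+02 -7.87679145e-02  1.68889619e+02]
pred [309.37243275 237.50521657]
[308.00784519 236.32374477] [ 284  212   49   50 1912]
tri [ 0.47268508 -0.27135948  0.05824307] at .05 [ 0.47487116 -0.27185365  0.05      ] [ 0.47588552 -0.27207935  0.046     ]
```

Emit:
{"name": "play_rows", "arguments": {"rows": [{"linear":[0,-0.3,2],"spin":0},{"linear":[0,0,3],"spin":0},{"linear":[0,0,3],"spin":0},{"linear":[0,0,2],"spin":0},{"linear":[0,0,0.9],"spin":0},{"linear":[0,0,0],"spin":0},{"linear":[0,0,0],"spin":0}]}}

```text
time: 5.38
tool_pos: [0.4766, -0.2735, 0.0322]
ee_rot: [-3.141, 0.002, 2.947]
wrist_force: [0.5, 0.2, -0.9]
width: 0.0621
```

Emit:
{"name": "play_rows", "arguments": {"rows": [{"linear":[0,0,0],"spin":0},{"linear":[0,0,0],"spin":0},{"linear":[0,0,0],"spin":0},{"linear":[0,0,0],"spin":0},{"linear":[0,0,0],"spin":0},{"linear":[0,0,0],"spin":0}], "claw": 3.4}}

```text
time: 5.88
tool_pos: [0.4765, -0.2734, 0.0319]
ee_rot: [-3.141, 0.002, 2.947]
wrist_force: [0.1, 1.1, 5.7]
width: 0.0388
```

Emit:
{"name": "play_rows", "arguments": {"rows": [{"linear":[0,0,-1],"spin":0},{"linear":[0,0,-3],"spin":0},{"linear":[0,0,-4],"spin":0},{"linear":[0,0,-4],"spin":0},{"linear":[0,0,-2],"spin":0},{"linear":[0,2,0],"spin":0},{"linear":[0,3,0],"spin":0},{"linear":[0,3,0],"spin":0},{"linear":[0,3,0],"spin":0},{"linear":[0,3,0],"spin":0},{"linear":[0,3,0],"spin":0},{"linear":[0,3,0],"spin":0}]}}

```text
time: 6.88
tool_pos: [0.514, -0.0757, 0.1705]
ee_rot: [-3.141, -0.001, 2.946]
wrist_force: [-0.3, -0.4, -1.0]
width: 0.0392
```

Emit:
{"name": "play_rows", "arguments": {"rows": [{"linear":[0,3,0],"spin":0},{"linear":[0,3,0],"spin":0},{"linear":[0,3,0],"spin":0},{"linear":[0,3,0],"spin":0},{"linear":[0,2,0],"spin":0},{"linear":[0,1,0],"spin":0},{"linear":[0,0,0],"spin":0},{"linear":[0,0,0],"spin":0}]}}

```text
time: 7.55
tool_pos: [0.5432, 0.0697, 0.1703]
ee_rot: [-3.14, -0.001, 2.947]
wrist_force: [0.5, -0.5, -0.7]
width: 0.0391
```

```bash
python3 - <<'E'
from h import *
o=robot.get_obs();s=eyes.snapshot('wrist');save(s,'w3.png');c=P(s,o)
print(o['time'],o['tool_pos'],np.degrees(o['ee_rot']),o['width'],o['wrist_force'])
x=np.r_[np.load('case.npy')];C,S=np.cos(x[2]),np.sin(x[2])
w=lambda a,b,z:[x[0]+C*a-S*b,x[1]+S*a+C*b,z]
print('well rim',np.round(proj(c,[w(-.03+a,.076+b,.028) for a,b in((.023,.023),(.023,-.023),(-.023,-.023),(-.023,.023))])))
print('kept tops',np.round(proj(c,[w(-.03,b,.07) for b in(0,-.076)])),np.round(proj(c,[w(-.076,0,.042)])))
tp=o['tool_pos'];print('held cap pred',proj(c,[[tp[0],tp[1],tp[2]+.018]]))
E
```

```text
7.55 [0.5431579  0.06971581 0.17034611] [-1.79930305e+02 -3.55604576e-02  1.68855046e+02] 0.039057902315203945 [ 0.51499101 -0.46476642 -0.72487386]
well rim [[375. 211.]
 [324. 211.]
 [325. 159.]
 [377. 159.]]
kept tops [[258. 192.]
 [161. 191.]] [[261. 131.]]
held cap pred [[312.39790965 291.47202621]]
```

View pics/w3.png

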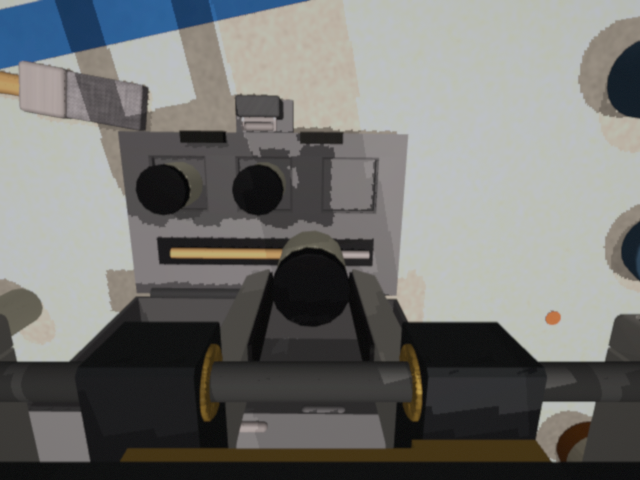

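The wrist view puts the empty well at (324–379, 157–211), which agrees with the prediction. The held cap is at (312,288), about 1 mm toward the robot.

Emit:
{"name": "play_rows", "arguments": {"rows": [{"linear":[1.5,1.6,0],"spin":0},{"linear":[1.5,1.6,0],"spin":0},{"linear":[0.25,0.2,1],"spin":0},{"linear":[0,0,3],"spin":0},{"linear":[0,0,3],"spin":0},{"linear":[0,0,2],"spin":0},{"linear":[0,0,1.2],"spin":0},{"linear":[0,0,0],"spin":0},{"linear":[0,0,0],"spin":0}]}}

```text
time: 8.35
tool_pos: [0.5181, 0.1089, 0.0684]
ee_rot: [-3.141, -0.001, 2.945]
wrist_force: [-0.2, -0.2, -0.2]
width: 0.0386
```

```bash
python3 - <<'E'
from h import *
o=robot.get_obs();s=eyes.snapshot('wrist');save(s,'w4.png');c=P(s,o)
print(o['time'],o['tool_pos'],np.degrees(o['ee_rot']),o['width'],o['wrist_force'])
x=np.r_[np.load('case.npy')];C,S=np.cos(x[2]),np.sin(x[2])
w=lambda a,b,z:[x[0]+C*a-S*b,x[1]+S*a+C*b,z]
print('well rim',np.round(proj(c,[w(-.03+a,.076+b,.028) for a,b in((.023,.023),(.023,-.023),(-.023,-.023),(-.023,.023))])))
tp=o['tool_pos'];d=np.array(tp[:2])-w(-.03,.076,0)[:2];print('tcp-well own',C*d[0]+S*d[1],-S*d[0]+C*d[1])
E
```

```text
8.35 [0.51814435 0.1088894  0.06840068] [-1.79971378e+02 -3.61570008e-02  1.68755389e+02] 0.03864603689354734 [-0.214483   -0.18522068 -0.247242  ]
well rim [[347. 287.]
 [278. 287.]
 [276. 219.]
 [349. 219.]]
tcp-well own 0.001127956571145308 -0.00036296093807514204
```

View pics/w4.png

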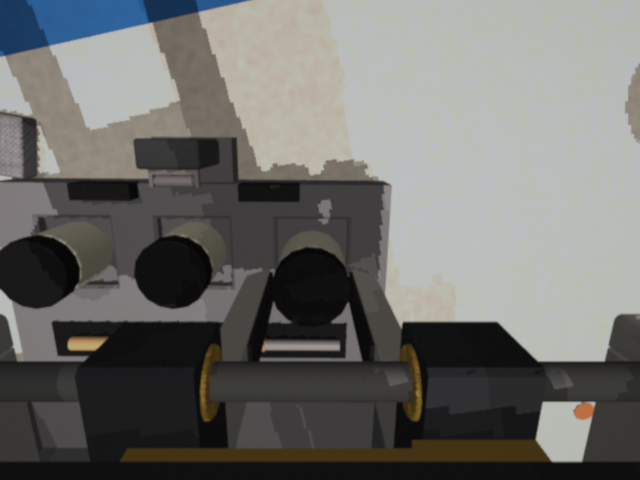

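The jar is centred over the well: its rim is at columns 275–349 and the cap centre at 312. I'll lower it slowly.

Emit:
{"name": "play_rows", "arguments": {"rows": [{"linear":[0,0,0.4],"spin":0},{"linear":[0,0,0.4],"spin":0},{"linear":[0,0,0.4],"spin":0},{"linear":[0,0,0.3],"spin":0},{"linear":[0,0,0],"spin":0}]}}

```text
time: 8.82
tool_pos: [0.5176, 0.1099, 0.0528]
ee_rot: [-3.141, -0.001, 2.947]
wrist_force: [0.5, 0.3, -0.9]
width: 0.0389
```

Emit:
{"name": "play_rows", "arguments": {"rows": [{"linear":[0,0,0.1],"spin":0},{"linear":[0,0,0.1],"spin":0},{"linear":[0,0,0.1],"spin":0},{"linear":[0,0,0],"spin":0}]}}

```text
time: 9.15
tool_pos: [0.5186, 0.1099, 0.052]
ee_rot: [3.141, 0.001, 2.947]
wrist_force: [-1.0, 0.1, 4.6]
width: 0.0391
```

Emit:
{"name": "play_rows", "arguments": {"rows": [{"linear":[0,0,0],"spin":0},{"linear":[0,0,0],"spin":0},{"linear":[0,0,0],"spin":0},{"linear":[0,0,0],"spin":0},{"linear":[0,0,-1],"spin":0},{"linear":[0,0,-3],"spin":0},{"linear":[0,0,-4],"spin":0},{"linear":[0,0,-3],"spin":0},{"linear":[0,0,0],"spin":0},{"linear":[0,0,0],"spin":0}], "claw": 5.6}}

```text
time: 9.98
tool_pos: [0.5198, 0.1101, 0.1641]
ee_rot: [3.14, 0.006, 2.947]
wrist_force: [0.7, 0.4, -0.3]
width: 0.0563
```

```bash
python3 - <<'E'
from h import *
o=robot.get_obs();s=eyes.snapshot('wrist');save(s,'w5.png');c=P(s,o)
print(o['time'],o['tool_pos'],np.degrees(o['ee_rot']),o['width'],o['wrist_force'])
x=np.r_[np.load('case.npy')];C,S=np.cos(x[2]),np.sin(x[2])
w=lambda a,b,z:[x[0]+C*a-S*b,x[1]+S*a+C*b,z]
for b in(.076,0,-.076):
    p=proj(c,[w(-.03,b,.07)])[0];a,st=cap(s,p,thr=40);X=onz(c,a,.07)[:2]-w(-.03,b,0)[:2];print(p,a,st,'own off',C*X[0]+S*X[1],-S*X[0]+C*X[1])
E
```

```text
9.9833 [0.51983944 0.11007211 0.16407044] [179.88736022   0.35918558 168.8295999 ] 0.05629663664842071 [ 0.69530659  0.3769667  -0.32967321]
[310.1549518  231.13325649] [310.51128609 230.25564304] [ 286  206   50   49 1905] own off -0.0007090609874140225 0.00027840146442673584
[213.12782915 231.05603141] [213.35786802 227.71624365] [ 188  204   52   49 1970] own off -0.0026918249118328733 0.00035924531429622696
[116.02540878 230.97874639] [118.74243856 227.11342155] [  92  193   55   60 2116] own off -0.0031146201600159374 0.0025382187803569827
```

View pics/w5.png

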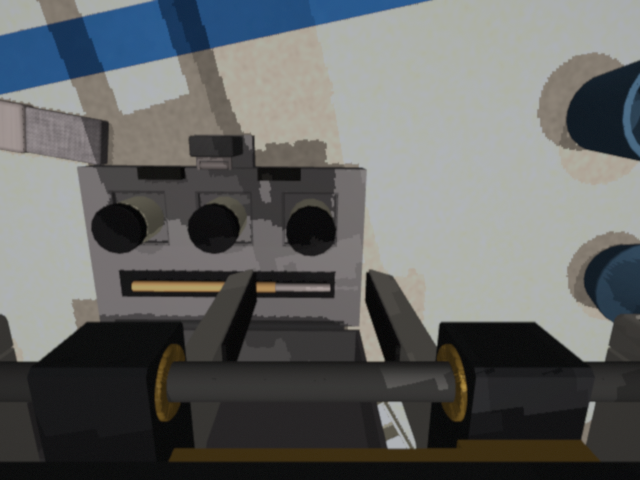

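The caps show the jar within 1 mm of the well's centre, standing like its neighbours at (310,230). Next I raise the arm and go behind the lid.

Emit:
{"name": "play_rows", "arguments": {"rows": [{"linear":[0,0,-3.5],"spin":0},{"linear":[0,0,-3.5],"spin":0},{"linear":[-2,-1,0],"spin":0},{"linear":[-3.5,-1.4,0],"spin":0},{"linear":[-3.5,-1.4,0],"spin":0},{"linear":[-3.5,-1.4,0],"spin":0},{"linear":[-3.5,-1.4,0],"spin":0},{"linear":[-3.3,-1,0],"spin":0},{"linear":[0,0,0],"spin":0},{"linear":[0,0,0],"spin":0}], "claw": 0}}

```text
time: 10.87
tool_pos: [0.6925, -0.0032, 0.2247]
ee_rot: [-3.141, -0.009, 2.945]
wrist_force: [-0.9, -0.0, -0.1]
width: 0.0006
```

```bash
cat >> h.py <<'E'
def own(X,p=None):
    p=np.load('case.npy');C,S=np.cos(p[2]),np.sin(p[2]);d=np.array(X[:2])-p[:2];return np.array([C*d[0]+S*d[1],-S*d[0]+C*d[1],X[2]])
E
python3 - <<'E'
from h import *
o=robot.get_obs();print(o['time'],own(o['tool_pos']),np.degrees(o['ee_rot']),o['width'],o['joint_positions'])
r=.008
for a in np.arange(1.6,-.05,-.1):  # tip corner (robot side, bottom) at lid (-.135,.048)
    X=.075+np.cos(a)*-.135+np.sin(a)*.048;Z=.03+np.sin(a)*.135+np.cos(a)*.048
    print(round(a,1),'tcp own x %.3f z %.3f'%(X+r,Z+.014))
E
```

```text
10.8667 [ 0.16393264 -0.00054362  0.22474632] [-179.95692345   -0.51822195  168.72019555] 0.0005782714049273333 [-8.65678545e-02  4.22803364e-01  9.01682228e-01  2.56675748e-04
  1.82617953e+00 -1.46043414e+00]
1.6 tcp own x 0.135 z 0.178
1.5 tcp own x 0.121 z 0.182
1.4 tcp own x 0.107 z 0.185
1.3 tcp own x 0.093 z 0.187
1.2 tcp own x 0.079 z 0.187
1.1 tcp own x 0.065 z 0.186
1.0 tcp own x 0.050 z 0.184
0.9 tcp own x 0.037 z 0.180
0.8 tcp own x 0.023 z 0.174
0.7 tcp own x 0.011 z 0.168
0.6 tcp own x -0.001 z 0.160
0.5 tcp own x -0.012 z 0.151
0.4 tcp own x -0.023 z 0.141
0.3 tcp own x -0.032 z 0.130
0.2 tcp own x -0.040 z 0.118
0.1 tcp own x -0.047 z 0.105
-0.0 tcp own x -0.052 z 0.092
```

Emit:
{"name": "play_rows", "arguments": {"rows": [{"linear":[0,0,2.6],"spin":0},{"linear":[0,0,2.6],"spin":0},{"linear":[0,0,0],"spin":0},{"linear":[0.8,0,0],"spin":0},{"linear":[0.8,0,0],"spin":0},{"linear":[0.8,0,0],"spin":0},{"linear":[0.7,0,0],"spin":0},{"linear":[0.7,0,0],"spin":0},{"linear":[0.7,0,0],"spin":0}]}}

```text
time: 11.62
tool_pos: [0.6479, 0.0069, 0.1797]
ee_rot: [3.141, 0.002, 2.947]
wrist_force: [0.1, 0.0, 0.8]
width: 0.0003
```

```bash
python3 - <<'E'
from h import *
o=robot.get_obs();print(o['time'],own(o['tool_pos']),o['wrist_force'],o['width'])
s=eyes.snapshot('scene');save(s,'s2.png');
cv2.imwrite('pics/s2c.png',cv2.resize(s['frame'][120:320,180:460,::-1],None,fx=2,fy=2))
E
```

```text
11.6167 [0.11822246 0.00076764 0.17967031] [0.06442945 0.00225072 0.809416  ] 0.0002659601037660482
```

View pics/s2c.png

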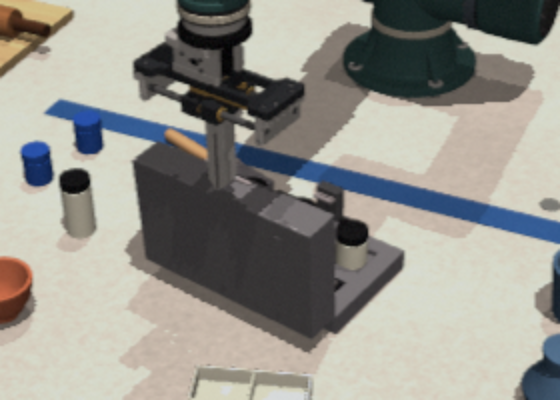

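The fingers are behind the lid's outer face near its top edge (220,188), and the jar stands upright in its well. I'll keep swinging the lid.

Emit:
{"name": "play_rows", "arguments": {"rows": [{"linear":[0.6,0,0.4],"spin":0},{"linear":[0.8,0,0.3],"spin":0},{"linear":[0.9,0,0],"spin":0},{"linear":[0.9,0,0],"spin":0},{"linear":[0.9,0,0],"spin":0},{"linear":[0.9,0,0],"spin":0},{"linear":[0.9,0,0],"spin":0}]}}

```text
time: 12.25
tool_pos: [0.59, 0.0183, 0.1722]
ee_rot: [3.141, 0.001, 2.947]
wrist_force: [0.8, -0.2, -0.2]
width: 0.0004
```

Emit:
{"name": "play_rows", "arguments": {"rows": [{"linear":[0.9,0,0],"spin":0},{"linear":[0.9,0,0],"spin":0},{"linear":[0.9,0,0],"spin":0},{"linear":[0.8,0,0],"spin":0},{"linear":[0.8,0,0],"spin":0},{"linear":[0,0,0],"spin":0}]}}

```text
time: 12.75
tool_pos: [0.5471, 0.0268, 0.1717]
ee_rot: [3.141, -0.001, 2.947]
wrist_force: [-0.0, -0.0, -0.1]
width: 0.0004
```

```bash
python3 - <<'E'
from h import *
o=robot.get_obs();print(o['time'],own(o['tool_pos']),o['wrist_force'],o['wrist_torque'])
s=eyes.snapshot('scene');
cv2.imwrite('pics/s3c.png',cv2.resize(s['frame'][120:320,180:460,::-1],None,fx=2,fy=2))
E
```

```text
12.75 [0.01543177 0.0007385  0.1717165 ] [-0.00247479 -0.01343806 -0.08752773] [ 0.00473435  0.01465425 -0.02965996]
```

View pics/s3c.png

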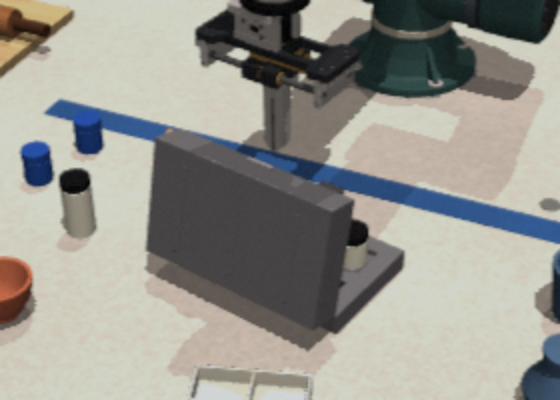

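```bash
python3 - <<'E'
from h import *
s=eyes.snapshot('scene');c=P(s);p=np.load('case.npy');C,S=np.cos(p[2]),np.sin(p[2])
def w(v): return [p[0]+C*v[0]-S*v[1],p[1]+S*v[0]+C*v[1],v[2]]
def L(a,x,y,z): return w((.075+np.cos(a)*x+np.sin(a)*z,y,.03-np.sin(a)*x+np.cos(a)*z))
for a in np.arange(.8,1.71,.1):
    print(round(a,1),np.round((proj(c,[L(a,-.15,y,z) for z in(.048,0) for y in(-.125,.125)])-[180,120])*2).tolist())
t=robot.get_obs()['tool_pos'];print('tip px',(proj(c,[[t[0],t[1],t[2]-.014]])-[180,120])*2)
E
```

```text
0.8 [[198.0, 116.0], [373.0, 184.0], [217.0, 126.0], [388.0, 193.0]]
0.9 [[190.0, 117.0], [366.0, 186.0], [211.0, 124.0], [383.0, 191.0]]
1.0 [[182.0, 119.0], [359.0, 189.0], [204.0, 122.0], [377.0, 190.0]]
1.1 [[174.0, 122.0], [351.0, 193.0], [197.0, 122.0], [371.0, 190.0]]
1.2 [[165.0, 127.0], [343.0, 199.0], [190.0, 122.0], [365.0, 192.0]]
1.3 [[157.0, 133.0], [335.0, 206.0], [182.0, 124.0], [358.0, 194.0]]
1.4 [[148.0, 140.0], [327.0, 214.0], [174.0, 127.0], [351.0, 199.0]]
1.5 [[139.0, 148.0], [319.0, 223.0], [166.0, 132.0], [343.0, 204.0]]
1.6 [[131.0, 157.0], [310.0, 234.0], [158.0, 137.0], [336.0, 210.0]]
1.7 [[123.0, 168.0], [302.0, 246.0], [150.0, 144.0], [328.0, 218.0]]
tip px [[276.40861694 162.8005157 ]]
```

```bash
python3 - <<'E'
from h import *
o=robot.get_obs();print(o['time'],own(o['tool_pos']))
w=eyes.snapshot('wrist')['frame'];t=eyes.snapshot('top')['frame'][150:330,220:420];s=eyes.snapshot('scene')['frame'][120:290,230:390]
a=np.hstack([cv2.resize(t,(400,360),interpolation=2),cv2.resize(s,(400,360),interpolation=2)])
b=np.zeros((240,800,3),np.uint8);b[:,:320]=cv2.resize(w,(320,240));b[:,320:680]=cv2.resize(w[240:,160:520],(360,240))
cv2.imwrite('pics/m1.png',np.vstack([a,b])[:,:,::-1])
E
```

```text
12.85 [0.01675685 0.00062219 0.17166787]
```

View pics/m1.png

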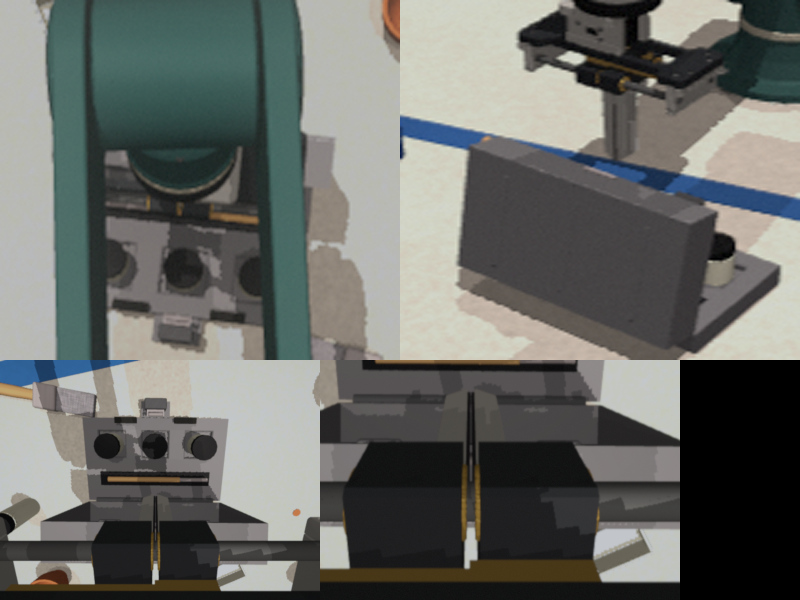

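The fingers slipped over the lid's top edge. They are now on the robot side, and the lid stands at about 1.35 rad. I'll check the fingertip length before repeating the push lower.

```bash
python3 - <<'E'
from h import *
print(robot.nose_length)
c=P(eyes.snapshot('scene'));p=np.load('case.npy');C,S=np.cos(p[2]),np.sin(p[2])
w=lambda v:[p[0]+C*v[0]-S*v[1],p[1]+S*v[0]+C*v[1],v[2]]
print((proj(c,[w((.118,0,.1797-z)) for z in(.014,0,-.01)])-[180,120])*2)
print((proj(c,[w((.016,0,.1717-z)) for z in(.014,0,-.01)])-[180,120])*2)
E
```

```text
0.014
[[222.42136061 199.30823548]
 [221.89344729 189.0768934 ]
 [221.51211404 181.68637909]]
[[276.35630035 162.30198528]
 [276.19017719 152.34697995]
 [276.07024624 145.16006331]]
```

Emit:
{"name": "play_rows", "arguments": {"rows": [{"linear":[0,0,-3.5],"spin":0},{"linear":[0,0,-3.5],"spin":0},{"linear":[-3,0,0],"spin":0},{"linear":[-3.5,0,0],"spin":0},{"linear":[-3.5,0,0],"spin":0},{"linear":[-3.5,0,0],"spin":0},{"linear":[-0.8,0,0],"spin":0},{"linear":[0,0,0],"spin":0},{"linear":[0,0,3.5],"spin":0},{"linear":[0,0,3.5],"spin":0},{"linear":[0,0,3.3],"spin":0},{"linear":[0,0,0],"spin":0}]}}

```text
time: 14.05
tool_pos: [0.6832, -0.0006, 0.1293]
ee_rot: [-3.14, -0.016, 2.947]
wrist_force: [-1.9, 0.1, -2.3]
width: 0.0005
```

Emit:
{"name": "play_rows", "arguments": {"rows": [{"linear":[0.7,0,0],"spin":0},{"linear":[0.7,0,0],"spin":0},{"linear":[0.7,0,0],"spin":0},{"linear":[0.7,0,0],"spin":0},{"linear":[0.7,0,0],"spin":0},{"linear":[0.7,0,0],"spin":0},{"linear":[0.7,0,0],"spin":0},{"linear":[0.7,0,0],"spin":0}]}}

```text
time: 14.72
tool_pos: [0.6333, 0.0097, 0.1391]
ee_rot: [3.141, 0.001, 2.947]
wrist_force: [0.1, -0.2, 0.9]
width: 0.0004
```

```bash
python3 - <<'E'
from h import *
o=robot.get_obs();print(o['time'],own(o['tool_pos']),o['wrist_force'],o['wrist_torque'])
s=eyes.snapshot('scene');cv2.imwrite('pics/s4.png',s['frame'][:,:,::-1])
for f in finder.silhouettes(s,'lid')[:2]: print(f['conf'],f['box'])
E
```

```text
14.7167 [0.10334389 0.0006654  0.13905344] [ 0.1097082  -0.18153237  0.88797542] [-0.03307714 -0.13588424  0.01563838]
0.56 [306.3, 233.0, 109.8, 103.8]
0.19 [218.9, 223.8, 20.1, 33.4]
```

Emit:
{"name": "play_rows", "arguments": {"rows": [{"linear":[0.6,0,0],"spin":0},{"linear":[0.6,0,0],"spin":0},{"linear":[0.6,0,0],"spin":0},{"linear":[0.6,0,0],"spin":0},{"linear":[0.6,0,0],"spin":0}]}}

```text
time: 15.23
tool_pos: [0.6041, 0.0155, 0.1388]
ee_rot: [3.141, 0.001, 2.947]
wrist_force: [1.6, 0.8, 0.8]
width: 0.0004
```

```bash
cat >> h.py <<'E'
def lidpts(a):
    p=np.load('case.npy');C,S=np.cos(p[2]),np.sin(p[2]);r=[]
    for x in(0,-.15):
        for y in(-.125,.125):
            for z in(0,.048):
                v=(.075+np.cos(a)*x+np.sin(a)*z,y,.03-np.sin(a)*x+np.cos(a)*z);r.append([p[0]+C*v[0]-S*v[1],p[1]+S*v[0]+C*v[1],v[2]])
    return np.array(r)
def lidangle(s):
    """grey-dark lid mask IoU over angle, scene view"""
    c=P(s);f=s['frame'].astype(int);m=((f.max(2)<95)&(f.max(2)-f.min(2)<22)).astype(np.uint8)
    m[:150]=0;best=[]
    for a in np.arange(-.05,1.75,.025):
        h=cv2.convexHull(proj(c,lidpts(a)).astype(np.float32)).astype(np.int32);k=np.zeros_like(m);cv2.fillConvexPoly(k,h,1)
        kd=cv2.dilate(k,np.ones((9,9)))-k
        best.append((m[k>0].mean()-m[kd>0].mean(),a))
    return [(round(float(a),3),round(float(b),3)) for b,a in sorted(best)[::-1][:4]]
E
python3 - <<'E'
from h import *
o=robot.get_obs();print(o['time'],own(o['tool_pos']),o['wrist_force'],o['wrist_torque'])
s=eyes.snapshot('scene');print(lidangle(s))
for n in ('s2','s4','scene'):
    print(n,lidangle(dict(s,frame=cv2.imread('pics/%s.png'%n)[:,:,::-1])))
E
```

```text
15.2333 [0.07355692 0.00071329 0.13883143] [1.64717615 0.81003035 0.84026782] [ 0.00820587 -0.21423767  0.01538984]
[(1.2, 0.693), (1.225, 0.682), (1.175, 0.674), (1.15, 0.664)]
s2 [(1.6, 0.632), (1.575, 0.618), (1.65, 0.615), (1.625, 0.606)]
s4 [(1.375, 0.665), (1.35, 0.664), (1.4, 0.657), (1.425, 0.652)]
scene [(1.725, 0.42), (1.6, 0.385), (1.7, 0.382), (1.675, 0.372)]
```

Emit:
{"name": "play_rows", "arguments": {"rows": [{"linear":[0.6,0,0],"spin":0},{"linear":[0.6,0,0],"spin":0},{"linear":[0.6,0,0],"spin":0},{"linear":[0.6,0,0],"spin":0}]}}

```text
time: 15.62
tool_pos: [0.5802, 0.0201, 0.1383]
ee_rot: [-3.141, -0.0, 2.947]
wrist_force: [1.2, -0.3, 0.2]
width: 0.0005
```

```bash
python3 - <<'E'
from h import *
o=robot.get_obs();print(o['time'],own(o['tool_pos']),o['wrist_force'],o['wrist_torque'])
s=eyes.snapshot('scene');print(lidangle(s));save(s,'s5.png')
cv2.imwrite('pics/s5c.png',cv2.resize(s['frame'][120:320,180:460,::-1],None,fx=2.8,fy=2.8,interpolation=2))
E
```

```text
15.6167 [0.04923623 0.0005127  0.13825091] [ 1.17417314 -0.28604698  0.16982325] [-0.07153692 -0.25733011 -0.01548077]
[(0.8, 0.227), (0.75, 0.226), (0.775, 0.219), (0.825, 0.215)]
```

View pics/s5c.png

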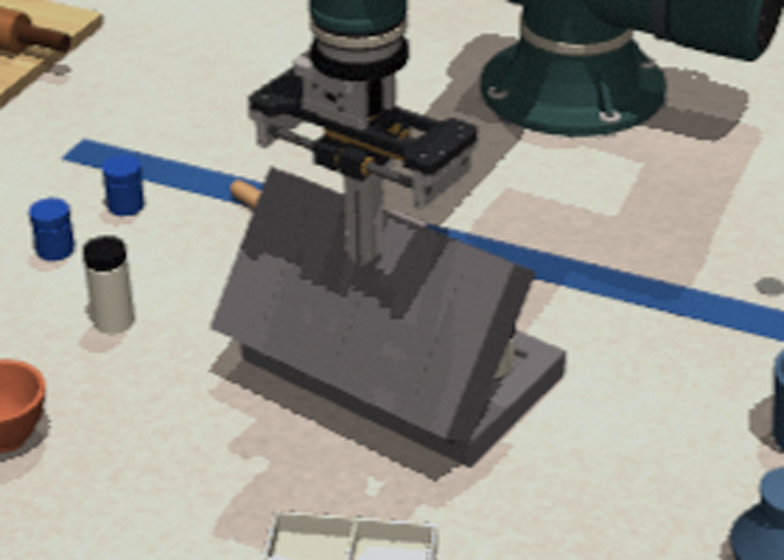

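The lid is at about 0.9 rad with the fingers on its outer face at (362,260). The contact point acts roughly at TCP height, so I'll follow the lid down.

Emit:
{"name": "play_rows", "arguments": {"rows": [{"linear":[0.6,0,0],"spin":0},{"linear":[0.6,0,0],"spin":0},{"linear":[0.6,0,0],"spin":0},{"linear":[0.6,0,0],"spin":0},{"linear":[0.6,0,0],"spin":0},{"linear":[0.6,0,0],"spin":0},{"linear":[0.6,0,0],"spin":0},{"linear":[0.6,0,0],"spin":0},{"linear":[0.6,0,0],"spin":0}]}}

```text
time: 16.42
tool_pos: [0.5274, 0.0306, 0.1387]
ee_rot: [3.142, 0.0, 2.947]
wrist_force: [1.1, -0.4, 0.8]
width: 0.0003
```

```bash
python3 - <<'E'
from h import *
o=robot.get_obs();print(o['time'],own(o['tool_pos']),o['wrist_force'],o['wrist_torque'])
s=eyes.snapshot('scene');save(s,'s6.png')
f=finder.silhouettes(s,'lid');c=P(s)
for g in f[:1]:
    m=g['pixels'];b=[]
    for a in np.arange(-.05,1.3,.05):
        h=cv2.convexHull(proj(c,lidpts(a)).astype(np.float32)).astype(np.int32);k=np.zeros(m.shape,np.uint8);cv2.fillConvexPoly(k,h,1);k=k>0
        b.append(((k&m).sum()/(k|m).sum(),round(a,2)))
    print(g['conf'],g['box'],sorted(b)[::-1][:4])
E
```

```text
16.4167 [-0.00465901  0.00062121  0.13869397] [ 1.07357798 -0.43680509  0.80345985] [ 0.01900751 -0.31943082 -0.01984714]
0.68 [318.9, 229.3, 122.5, 95.6] [(np.float64(0.9526997525833212), np.float64(0.55)), (np.float64(0.94676530316217), np.float64(0.6)), (np.float64(0.9442584776597293), np.float64(0.5)), (np.float64(0.9402205455600696), np.float64(0.65))]
```

Emit:
{"name": "play_rows", "arguments": {"rows": [{"linear":[0.5,0,0],"spin":0},{"linear":[0.5,0,0.1],"spin":0},{"linear":[0.5,0,0.1],"spin":0},{"linear":[0.5,0,0.5],"spin":0},{"linear":[0.5,0,0.5],"spin":0},{"linear":[0.5,0,0.6],"spin":0},{"linear":[0.4,0,0.6],"spin":0},{"linear":[0,0,0],"spin":0}]}}

```text
time: 17.18
tool_pos: [0.4925, 0.0375, 0.1126]
ee_rot: [-3.141, -0.004, 2.947]
wrist_force: [-0.2, 0.3, 0.9]
width: 0.0005
```

```bash
cat >> h.py <<'E'
def look():
    o=robot.get_obs();s=eyes.snapshot('scene');c=P(s);b=[]
    print(round(float(o['time']),2),np.round(own(o['tool_pos']),4),'F',np.round(o['wrist_force'],2))
    g=finder.silhouettes(s,'lid')
    if not g: print('no lid');return
    m=g[0]['pixels']
    for a in np.arange(-.1,1.3,.02):
        h=cv2.convexHull(proj(c,lidpts(a)).astype(np.float32)).astype(np.int32);k=np.zeros(m.shape,np.uint8);cv2.fillConvexPoly(k,h,1);k=k>0
        b.append((round(float((k&m).sum()/(k|m).sum()),3),round(float(a),2)))
    print(round(g[0]['conf'],2),sorted(b)[::-1][:3])
E
python3 -c "from h import *;look()"
```

```text
17.18 [-0.0402  0.0006  0.1126] F [-0.25  0.34  0.94]
0.64 [(0.971, 0.28), (0.971, 0.26), (0.969, 0.32)]
```

Emit:
{"name": "play_rows", "arguments": {"rows": [{"linear":[0.5,0,0.5],"spin":0},{"linear":[0.5,0,0.5],"spin":0},{"linear":[0.5,0,0.4],"spin":0},{"linear":[0.4,0,0],"spin":0},{"linear":[0,0,0],"spin":0}]}}

```text
time: 17.7
tool_pos: [0.4744, 0.041, 0.0999]
ee_rot: [-3.141, -0.002, 2.947]
wrist_force: [-1.0, -0.4, 1.5]
width: 0.0003
```

```bash
python3 -c "from h import *;look()"
```

```text
17.7 [-0.0586  0.0005  0.0999] F [-0.95 -0.41  1.53]
0.82 [(0.981, 0.18), (0.976, 0.16), (0.972, 0.14)]
```

Emit:
{"name": "play_rows", "arguments": {"rows": [{"linear":[0.1,0,0.1],"spin":0},{"linear":[0.1,0,0.1],"spin":0},{"linear":[0.1,0,0.1],"spin":0},{"linear":[0.1,0,0.1],"spin":0},{"linear":[0,0,0],"spin":0}]}}

```text
time: 18.22
tool_pos: [0.4724, 0.0415, 0.0965]
ee_rot: [3.141, 0.001, 2.947]
wrist_force: [1.3, -0.5, 1.9]
width: 0.0006
```

Emit:
{"name": "play_rows", "arguments": {"rows": [{"linear":[0,0,0.1],"spin":0},{"linear":[0,0,0.1],"spin":0},{"linear":[0,0,0.1],"spin":0},{"linear":[0,0,0],"spin":0}]}}

```text
time: 18.55
tool_pos: [0.4709, 0.0418, 0.0931]
ee_rot: [3.142, -0.003, 2.947]
wrist_force: [-2.9, -0.2, 3.0]
width: 0.0004
```

Emit:
{"name": "play_rows", "arguments": {"rows": [{"linear":[0,0,0.1],"spin":0},{"linear":[0,0,0.1],"spin":0},{"linear":[0,0,0],"spin":0}]}}

```text
time: 18.8
tool_pos: [0.4715, 0.0417, 0.0912]
ee_rot: [3.141, -0.001, 2.947]
wrist_force: [-2.6, 0.7, 2.7]
width: 0.0005
```

Emit:
{"name": "play_rows", "arguments": {"rows": [{"linear":[0,0,0.1],"spin":0},{"linear":[0,0,0.1],"spin":0},{"linear":[0,0,0],"spin":0}]}}

```text
time: 19.05
tool_pos: [0.4719, 0.0416, 0.0893]
ee_rot: [3.141, -0.0, 2.947]
wrist_force: [-2.9, -0.1, 3.2]
width: 0.0006
```

Emit:
{"name": "play_rows", "arguments": {"rows": [{"linear":[0,0,0.1],"spin":0},{"linear":[0,0,0.1],"spin":0},{"linear":[0,0,0],"spin":0}]}}

```text
time: 19.3
tool_pos: [0.4719, 0.0416, 0.0873]
ee_rot: [3.141, -0.0, 2.947]
wrist_force: [-1.9, 0.1, 4.4]
width: 0.0001
```

```bash
python3 -c "from h import *;look()"
```

```text
19.3 [-0.0612  0.0006  0.0873] F [-1.89  0.14  4.37]
no lid
```

Emit:
{"name": "play_rows", "arguments": {"rows": [{"linear":[0,0,0.1],"spin":0},{"linear":[0,0,0],"spin":0}]}}

```text
time: 19.57
tool_pos: [0.472, 0.0415, 0.0865]
ee_rot: [3.141, -0.0, 2.947]
wrist_force: [-2.2, 0.9, 2.5]
width: 0.0002
```

Emit:
{"name": "play_rows", "arguments": {"rows": [{"linear":[0,0,0.1],"spin":0},{"linear":[0,0,0],"spin":0}]}}

```text
time: 19.73
tool_pos: [0.4719, 0.0415, 0.0854]
ee_rot: [3.142, -0.0, 2.947]
wrist_force: [-2.6, 0.8, 3.2]
width: 0.0004
```

Emit:
{"name": "play_rows", "arguments": {"rows": [{"linear":[0,0,0.1],"spin":0},{"linear":[0,0,0],"spin":0}]}}

```text
time: 19.9
tool_pos: [0.472, 0.0415, 0.0844]
ee_rot: [3.141, 0.0, 2.947]
wrist_force: [-1.4, 1.6, 2.7]
width: 0.0006
```

Emit:
{"name": "play_rows", "arguments": {"rows": [{"linear":[0,0,0.1],"spin":0},{"linear":[0,0,0.1],"spin":0},{"linear":[0,0,0],"spin":0}]}}

```text
time: 20.15
tool_pos: [0.472, 0.0415, 0.0823]
ee_rot: [3.142, -0.0, 2.947]
wrist_force: [-1.7, 0.6, 2.5]
width: 0.0006
```

Emit:
{"name": "play_rows", "arguments": {"rows": [{"linear":[0,0,0.1],"spin":0},{"linear":[0,0,0],"spin":0}]}}

```text
time: 20.32
tool_pos: [0.4719, 0.0415, 0.0819]
ee_rot: [3.142, -0.0, 2.947]
wrist_force: [-3.3, -0.0, 5.1]
width: 0.0004
```

Emit:
{"name": "play_rows", "arguments": {"rows": [{"linear":[0,0,0.1],"spin":0},{"linear":[0,0,0],"spin":0}]}}

```text
time: 20.48
tool_pos: [0.4718, 0.0416, 0.0814]
ee_rot: [3.142, -0.0, 2.947]
wrist_force: [-4.3, 0.5, 7.4]
width: 0.0009
```

Emit:
{"name": "play_rows", "arguments": {"rows": [{"linear":[0,0,0.1],"spin":0},{"linear":[0,0,0],"spin":0}]}}

```text
time: 20.65
tool_pos: [0.4714, 0.0417, 0.0804]
ee_rot: [3.142, -0.001, 2.947]
wrist_force: [-5.0, 1.1, 8.7]
width: 0.0005
```

Emit:
{"name": "play_rows", "arguments": {"rows": [{"linear":[0,0,0.1],"spin":0},{"linear":[0,0,0],"spin":0}]}}

```text
time: 20.82
tool_pos: [0.4715, 0.0416, 0.0791]
ee_rot: [3.142, -0.001, 2.947]
wrist_force: [-3.8, 0.7, 6.1]
width: 0.0004
```

Emit:
{"name": "play_rows", "arguments": {"rows": [{"linear":[0,0,0.1],"spin":0},{"linear":[0,0,0],"spin":0}]}}

```text
time: 20.98
tool_pos: [0.4719, 0.0416, 0.0778]
ee_rot: [3.141, -0.0, 2.947]
wrist_force: [-2.4, -0.0, 4.2]
width: 0.0008
```

Emit:
{"name": "play_rows", "arguments": {"rows": [{"linear":[0,0,0.1],"spin":0},{"linear":[0,0,0],"spin":0}]}}

```text
time: 21.15
tool_pos: [0.4723, 0.0415, 0.0769]
ee_rot: [3.141, 0.001, 2.947]
wrist_force: [-2.1, 0.3, 4.8]
width: 0.0003
```

Emit:
{"name": "play_rows", "arguments": {"rows": [{"linear":[0,0,0.1],"spin":0},{"linear":[0,0,0],"spin":0}]}}

```text
time: 21.32
tool_pos: [0.4723, 0.0415, 0.0767]
ee_rot: [3.141, 0.001, 2.947]
wrist_force: [-4.2, 0.4, 8.4]
width: 0.0003
```

Emit:
{"name": "play_rows", "arguments": {"rows": [{"linear":[0,0,0.1],"spin":0},{"linear":[0,0,0],"spin":0}]}}

```text
time: 21.48
tool_pos: [0.4723, 0.0415, 0.0766]
ee_rot: [3.141, 0.001, 2.947]
wrist_force: [-7.2, 0.7, 12.1]
width: 0.0007
```

Emit:
{"name": "play_rows", "arguments": {"rows": [{"linear":[0,0,0.1],"spin":0},{"linear":[0,0,0],"spin":0}]}}

```text
time: 21.65
tool_pos: [0.4723, 0.0415, 0.0765]
ee_rot: [3.141, 0.001, 2.947]
wrist_force: [-8.1, 1.2, 16.8]
width: 0.0006
```

Emit:
{"name": "play_rows", "arguments": {"rows": [{"linear":[0,0,-0.2],"spin":0},{"linear":[0,0,-0.2],"spin":0},{"linear":[0,0,-0.2],"spin":0},{"linear":[0,0,-0.2],"spin":0},{"linear":[0,0,-0.2],"spin":0},{"linear":[0,0,0],"spin":0}]}}

```text
time: 22.15
tool_pos: [0.4723, 0.0415, 0.0836]
ee_rot: [3.141, 0.001, 2.947]
wrist_force: [0.6, 0.1, -1.3]
width: 0.0004
```

The force falls to zero 7 mm up, where the hinge spring pushed with 3 N before, so the lid appears to be caught. I'll retreat and check.

Emit:
{"name": "play_rows", "arguments": {"rows": [{"linear":[0,0,-1],"spin":0},{"linear":[0,0,-3],"spin":0},{"linear":[0,0,-4],"spin":0},{"linear":[3,0,-3],"spin":0},{"linear":[3,0,-1],"spin":0},{"linear":[3,0,0],"spin":0},{"linear":[0,0,0],"spin":0},{"linear":[0,0,0],"spin":0},{"linear":[0,0,0],"spin":0},{"linear":[0,0,0],"spin":0},{"linear":[0,0,0],"spin":0},{"linear":[0,0,0],"spin":0}]}}

```text
time: 23.15
tool_pos: [0.3847, 0.0587, 0.2025]
ee_rot: [-3.141, -0.001, 2.946]
wrist_force: [-0.2, 0.5, 0.4]
width: 0.0006
```

```bash
python3 - <<'E'
from h import *
look();s=eyes.snapshot('scene');c=P(s)
h=[cv2.convexHull(proj(c,lidpts(a)).astype(np.float32)).astype(np.int32) for a in(0,)]
f=s['frame'].copy();g=f.copy();cv2.polylines(g,h,True,(255,0,0),1)
A=lambda f:cv2.resize(f[150:310,220:420],(400,320),interpolation=2)
t=eyes.snapshot('top')['frame'];w=eyes.snapshot('wrist')['frame']
cv2.imwrite('pics/end.png',np.vstack([np.hstack([A(f),A(g)]),np.hstack([cv2.resize(t,(400,280)),cv2.resize(w,(400,280))])])[:,:,::-1])
E
```

```text
23.15 [-0.1501  0.0005  0.2025] F [-0.2   0.48  0.36]
0.7 [(0.981, 0.02), (0.97, 0.04), (0.97, 0.0)]
```

View pics/end.png

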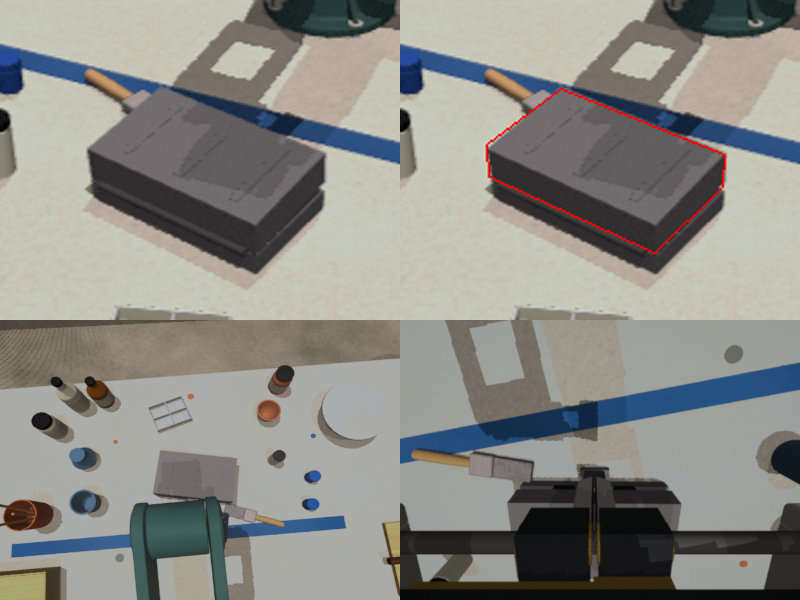

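The lid stays shut at about 0.02 rad with the arm clear, and the other things stand where they were.

```bash
python3 -c "
from h import *
look();print(robot.close_job())"
```

```text
23.4 [-0.1504  0.0006  0.2028] F [-0.46  0.29 -0.83]
0.73 [(0.971, 0.02), (0.967, 0.0), (0.957, 0.04)]
the job is handed in; nothing more can be done
None
```

The short jar is seated in the empty well, the lid is shut and held by its catch, and the job was handed in at 23.4 s. No verdict was given, so this rests on my own checks.

- **Jar:** After I let go, the wrist camera showed its cap within 1 mm of the well's centre, standing like its neighbours. The well floor met the jar 20 mm above table level, as it should. I could not look at it again once the lid was shut.
- **Lid:** The press force rose to about 9 N, dropped as the rib passed the catch, then met the hard stop, where I pressed to about 17 N (19 N in all). The largest force in my readings was well under the 35 N limit; I only read it at the end of each move. With the arm clear, two looks about 1 s after release put the lid at about 0.02 rad.
- **Other things:** In the last pictures the other jars, pots, palette and brush stood where they had been. I judged this by eye and did not measure it.
- **What failed or disagreed:**
  - My first push on the lid slipped over its top edge, leaving it at about 1.35 rad. I repeated it lower down.
  - The contact with the lid acted about 14 mm higher than the stated fingertip length implies. I found no reason for this and allowed for it.

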